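# Find the paint tin lid that rocks and press it home

### The job

One of the four identical paint tins in the brown cardboard tray was not closed properly, and its lid rocks when it is pressed near the edge; the other three are firm. Press on the lids with shut fingertips to find out which one rocks, then push that lid down level and fully home, by finger pressure alone, without prising or lifting any lid or disturbing the screwdriver, marker pen and small tin that stand about. Finish while still holding that lid down with the fingertips, touching none of the other lids, so that I can tape it.

Things in the scene. Friction and masses are not known exactly. Their poses are not given: they have to be found in the camera images.
- tray: Shallow brown cardboard tray, 156 x 156 mm, walls 35 mm high, fixed; origin at the centre of its underside, on the bench; +x is its far side, +y its left. In it, fixed, stand four identical steel tins, 68 mm across, 74 mm high, in two rows of two, axes at x = +/-38 mm, y = +/-38 mm. The card under them is uneven: the rims stand 76 to 80 mm above the bench.
- lid_1 (a point): Centre of the top face of the far left lid in the tray; z is its upward normal. All four lids are alike: bare steel, 60 g, no handle, a flat flange 59 mm across and 4 mm thick with a 41.6 mm plug going 8 mm down into the tin. Start height of the tops: 77 to 80 mm above the bench, which does not tell whether a lid is home.
- lid_2 (a point): Centre of the top face of the far right lid in the tray; z is its upward normal. Like lid_1. A lid that is home is firm wherever it is pressed. The one that is not is level at first, but caught at two tight spots of its tin's mouth, on some diameter.
- lid_3 (a point): Centre of the top face of the near left lid in the tray; z is its upward normal. Like lid_1. The loose lid, pressed 18 to 20 mm from its centre gives way at 2 to 5 N, least across the tight spots: it sinks 1 to 4 mm there, and mostly stays tilted, by 2 to 8 degrees, when let go.
- lid_4 (a point): Centre of the top face of the near right lid in the tray; z is its upward normal. Like lid_1. The loose lid, pressed at its very centre, holds below about 8 N; with 11 N or more it goes down to 4 mm below its start, level and flush with its tin's rim, and stays.
- lid_1_b: The far left lid as a body; origin at the centre of the flange's underside, 4 mm below point lid_1.
- lid_2_b: The far right lid as a body; origin at the centre of the flange's underside, 4 mm below point lid_2.
- lid_3_b: The near left lid as a body; origin at the centre of the flange's underside, 4 mm below point lid_3.
- lid_4_b: The near right lid as a body; origin at the centre of the flange's underside, 4 mm below point lid_4.
- screwdriver_red_mid (a point): Middle of a loose screwdriver with a red handle, 212 mm long along its y axis, 29 mm thick, near the front edge of the bench to the right of the tray; bystander. Point 14.5 mm above the bench.
- paint_marker_mid (a point): Centre of a loose dark marker pen, 132 mm long along its y axis, 19 mm thick, lying on the bench along the left side of the tray; bystander.
- pot_grey_mid (a point): Centre of a loose small grey tin, 63 mm across, 60 mm high, on the bench at the front, to the right of the tray; bystander, not one of the four tins.

How it is judged (in metres and radians):
At the end, for the whole second after the job is handed in: The lid that rocked is home: its top under 76.8 mm above the tray's underside (the firm lids lie at 77.6 mm or more). All four lids are level within 2 degrees and none is raised. The fingers press the lid that rocked with more than 2 N and touch no other lid (((z of lid_1 in the frame of tray below 0.0768 m and contact force between lid_1_b and the fingers above 2 N and contact force between each of lid_2_b, lid_3_b, lid_4_b and the fingers below 0.5 N) or (z of lid_2 in the frame of tray below 0.0768 m and contact force between lid_2_b and the fingers above 2 N and contact force between each of lid_1_b, lid_3_b, lid_4_b and the fingers below 0.5 N) or (z of lid_3 in the frame of tray below 0.0768 m and contact force between lid_3_b and the fingers above 2 N and contact force between each of lid_1_b, lid_2_b, lid_4_b and the fingers below 0.5 N) or (z of lid_4 in the frame of tray below 0.0768 m and contact force between lid_4_b and the fingers above 2 N and contact force between each of lid_1_b, lid_2_b, lid_3_b and the fingers below 0.5 N)) and angle between each of lid_1, lid_2, lid_3, lid_4's own z axis and vertical below 0.035 rad and z of each of lid_1, lid_2, lid_3, lid_4 in the frame of tray below 0.0815 m); the arm keeps its last pose, push and grip.
It fails at once if a lid was lifted or prised up (z of any of lid_1, lid_2, lid_3, lid_4 in the frame of tray above 0.088 m or angle between any of lid_1, lid_2, lid_3, lid_4's own z axis and vertical above 0.25 rad).
It fails at once if a lid was hit or pressed with more than 60 N, far beyond finger pressure (contact force between any of lid_1_b, lid_2_b, lid_3_b, lid_4_b and the fingers above 60 N).
It fails at once if the screwdriver, marker pen or small tin was moved by more than 20 mm (distance of any of screwdriver_red_mid, paint_marker_mid, pot_grey_mid from where it was at the start of the episode above 0.02 m).
It also fails if it takes over 51 s, if anything falls off the work surface, if the arm or the gripper's body presses on something with over 40 N, if the wrist force passes 120 N, or if a joint passes its speed limit or range.

### The arm

A 7-joint arm with a two-finger parallel gripper is mounted at the origin on a cart in front of the work surface, level with it; the furniture and walls round the work are solid. World frame = base frame: x ahead of the robot, y to its left, z up, the work surface at z = 0. Lengths are in m, angles in degrees, forces in N, time in s.
With the tool pointing down it reaches from about 0.425 to 0.875 m from the base axis. Payload 4.7 kg.
Tool frame: the origin (TCP) lies between the finger pads; the fingertips stand 17 mm ahead of it and the grasp point (between the pads) lies 2 mm behind it; z points along the fingers, y is the line along which they close (so a half turn about z gives the same grasp; the last joint's range is limited). The gripper opens to 87 mm and grips with 3 to 60 N. Pads are 19 mm wide; open, the fingers measure 117 mm over their backs; the gripper's body (75 mm by 190 mm) begins 51 mm behind the grasp point.
Start: joints at [75.808, 18.392, -4.016, 83.108, 1.295, 78.541, -3.26], TCP at [0.168, -0.628, 0.24] pointing down, gripper open.
Joint ranges: [-163.93, 163.93], [-17.29, 119.83], [-79.2, 71.16], [3.27, 140.29], [-89.18, 269.18], [5.43, 117.66], [-154.24, 154.24]. Speed limits (degrees/s): [147.25, 147.25, 180, 180, 180, 180, 180].

### API

Orientations are given as [roll, pitch, yaw] about the fixed x, y, z axes, in that order (R = Rz(yaw) Ry(pitch) Rx(roll)).
In Python, from cell import env, cams gives the robot as it stands.
- The arm moves only by the shell command python3 -m pendant 'ROWS' [FORCE]. ROWS is JSON, a list of rows, each an object of numbers: "tx", "ty", "tz": the shift along the tool's x, y, z each as a share of 0.05 m, from -1 to 1; "spin": the turn about the tool's z as a share of 4 degrees, from -1 to 1; "claw": the closure, from 0 (fully open) to 1 (shut). A call has 1 to 10 rows; each row shifts and turns the commanded pose from where the row before left it, along the tool's axes as they then stand; what a row does not reach is not made up. A row lasts 1/8 s, in which the tool goes at most 62.5 mm and 10.7 degrees, less where a joint would pass 70% of its speed; a pose out of reach is approached as far as the arm can. A call with a number of a shift or a turn outside -1 to 1 is refused whole. A call with a gripper value outside its range is refused whole. The fingers move at their own pace and stop on an object; FORCE is the grip in N (left out, the last holds). Time passes only in rows, so rows that do not move let the fingers close. It gives the time, the measured TCP pose, the force, the opening and the grip force at its end, in the units of the state.
- env.get_obs(): the state, without advancing time (a new reading comes with each control period).
- cams.read_camera(name): name is "scene" or "top" or "wrist"; returns the picture (400x640x3 uint8, red, green, blue); there is no depth.
- cams.camera_info(name): a dict with "fx", "fy", "cx", "cy" (pixels), "k1" (the pictures are not rectified: a ray, as slopes to the right and down, at radius r is drawn at 1 + k1 r^2 times it, then the intrinsics apply), "rvec" (rotation vector, rad) and "tvec" (3), from world to camera coordinates, as OpenCV has them. Camera axes: x right, y down, z forward; pixel columns grow to the right and rows downward; lengths in m; the calibration is good to about 2 mm. A picture is of the moment at which its call begins: read the wrist's pose just before it. camera_info takes no time and is no camera call; for the wrist camera it gives the pose at the moment of the call.
- env.sign_off(): hands the job in; it is judged then, once.
The state is a dict: "time_s": time; "qpos": joint angles; "joint_velocities": joint speeds; "effort": joint torques, N m; "tool_pos": TCP position; "tool_rot": TCP orientation; "force": force on the tool from outside, world axes, zero at the start; "wrist_torque": the same for the moment, N m; "grip_width": finger opening in m; "grasp_force": force on a finger pad.
Only numpy, scipy, OpenCV 4.12 (cv2) and the standard library are available. Lean on these libraries where they do the work, as an engineer would, in place of code of your own. Each camera call takes 0.05 s, during which the arm holds its last target. There are 200 camera calls.

## Working session

There is one attempt and no reset: what is moved stays moved. The work goes in short steps, Python scripts to look and compute and a shell command to move; the robot and the scene stay as the last step left them, time stands still between calls to the robot, and variables do not carry over. Pictures are saved under pics/ and viewed, at most 10 in all, crops included, and the job is handed in when it is done.

```bash
mkdir -p pics; ls; python3 - <<'E'
from cell import env,cams
import cv2
o=env.get_obs();print(o)
for n in("scene","top"):
    cv2.imwrite(f"pics/{n}0.png",cams.read_camera(n)[:,:,::-1]);print(n,cams.camera_info(n))
E
```

```text
pics
{'time_s': 0.0, 'qpos': array([75.80698803, 18.43756982, -4.01621834, 83.17742571,  1.29498867,
       78.54212989, -3.26121804]), 'joint_velocities': array([ 0.03720005,  0.11897867,  0.00150389,  0.02862321,  0.07706127,
       -0.01712505, -0.00925065]), 'effort': array([ 3.57674198e-04, -4.91292858e+01, -4.04048776e-01, -3.12536180e+01,
       -6.42142701e-02,  4.37211629e-02,  1.94498421e-04]), 'tool_pos': array([ 0.16805811, -0.62732883,  0.23845637]), 'tool_rot': array([-1.79888127e+02,  5.76685086e-03,  1.50022546e+01]), 'force': array([-0.44251871, -0.16786304, -0.40776554]), 'wrist_torque': array([ 0.00185491, -0.02774365, -0.067248  ]), 'grasp_force': 0.0, 'grip_width': 0.08659659989771944}
scene {'fx': 509.88388578932927, 'fy': 509.88388578932927, 'cx': 327.1820181352771, 'cy': 198.8742167003174, 'k1': -0.015362553522075498, 'rvec': array([ 2.50668139,  0.66963879, -0.1890007 ]), 'tvec': array([-0.45795846, -0.08456904,  1.46906019])}
top {'fx': 457.3060450033389, 'fy': 457.3060450033389, 'cx': 313.496738670205, 'cy': 193.8999315039692, 'k1': 0.007477595469963376, 'rvec': array([ 2.23180966, -2.19023261,  0.02682581]), 'tvec': array([0.08021319, 0.47122016, 1.09025139])}
```

View pics/top0.png

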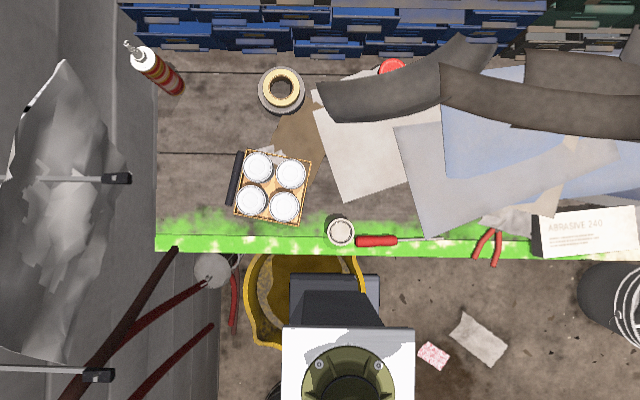

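View pics/scene0.png

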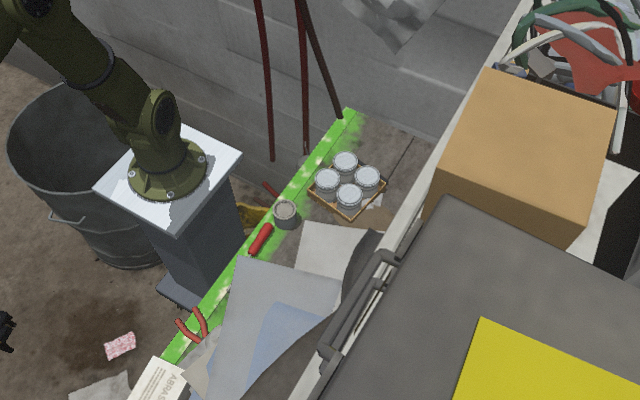

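The top view shows the four bright lids at about (257,166), (291,173), (251,200) and (285,206). The pen is at (234,178), the small tin at (340,231) and the screwdriver at (376,240). In the scene view the lids are at about (345,161), (367,177), (327,178) and (349,197).

```bash
cat > h.py <<'E'
import numpy as np,cv2
from cell import env,cams
def ray(c,uv):
    x=np.array([(uv[0]-c['cx'])/c['fx'],(uv[1]-c['cy'])/c['fy']]);s=x.copy()
    for _ in range(10): s=x/(1+c['k1']*(s@s))
    R=cv2.Rodrigues(c['rvec'])[0];d=R.T@np.array([*s,1]);return -R.T@c['tvec'],d/np.linalg.norm(d)
def plane(c,uv,z):
    o,d=ray(c,uv);return o+d*(z-o[2])/d[2]
def tri(r):
    A=sum(np.eye(3)-np.outer(d,d) for o,d in r);b=sum((np.eye(3)-np.outer(d,d))@o for o,d in r);return np.linalg.solve(A,b)
def proj(c,p):
    q=cv2.Rodrigues(c['rvec'])[0]@np.array(p)+c['tvec'];s=q[:2]/q[2];s=s*(1+c['k1']*(s@s));return np.array([s[0]*c['fx']+c['cx'],s[1]*c['fy']+c['cy']])
E
python3 - <<'E'
from h import *
out=[]
for n,(x0,y0,x1,y1) in (("top",(225,140,320,235)),("scene",(305,145,395,220))):
    im=cv2.imread(f"pics/{n}0.png")[y0:y1,x0:x1]
    out.append(cv2.resize(im,None,fx=4.2,fy=4.2,interpolation=cv2.INTER_CUBIC))
h=max(o.shape[0] for o in out)
cv2.imwrite("pics/crop.png",np.hstack([cv2.copyMakeBorder(o,0,h-o.shape[0],0,0,0) for o in out])[:,:800])
c=cams.camera_info("top")
for uv in((257,166),(291,173),(251,200),(285,206)):print(plane(c,uv,.079).round(4))
c=cams.camera_info("scene")
for uv in((367,177),(349,197),(345,161),(327,178)):print(plane(c,uv,.079).round(4))
E
```

```text
[0.528  0.2167 0.079 ]
[0.5138 0.1404 0.079 ]
[0.4517 0.2284 0.079 ]
[0.4398 0.1523 0.079 ]
[0.5287 0.2121 0.079 ]
[0.5173 0.1326 0.079 ]
[0.4523 0.229  0.079 ]
[0.4378 0.1559 0.079 ]
```

View pics/crop.png

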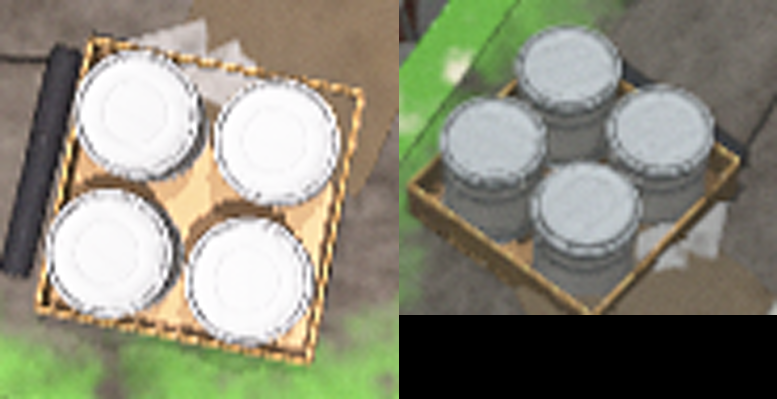

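```bash
python3 - <<'E'
from h import *
R={}
for n,g in (("top",((257,166),(291,173),(251,200),(285,206))),("scene",((367,177),(349,197),(345,161),(327,178)))):
    im=cv2.imread(f"pics/{n}0.png").astype(int);c=cams.camera_info(n)
    m=((im.min(2)>(215 if n=="top" else 150))&(im.max(2)-im.min(2)<25)).astype(np.uint8)
    for i,(u,v) in enumerate(g):
        w=np.zeros_like(m);r=15 if n=="top" else 13;w[v-r:v+r+1,u-r:u+r+1]=1
        cs=cv2.findContours(m*w,cv2.RETR_EXTERNAL,cv2.CHAIN_APPROX_NONE)[0]
        k=max(cs,key=cv2.contourArea);e=cv2.fitEllipse(cv2.convexHull(k));R[n,i]=ray(c,e[0]);print(n,i+1,np.round(e[0],1),np.round(e[1],1),plane(c,e[0],.079).round(4))
for i in range(4):print(i+1,tri([R["top",i],R["scene",i]]).round(4))
# arc path
p=np.array([.168,-.628]);yaw=15.;N=22;r0,r1=.65,.519;a0,a1=-75,20.9
for k in range(1,N+1):
    s=k/N;a=np.radians(a0+(a1-a0)*s);t=(r0+(r1-r0)*s)*np.array([np.cos(a),np.sin(a)]);d=t-p
    y=np.radians(yaw);x=np.array([np.cos(y),np.sin(y)]);Y=np.array([np.sin(y),-np.cos(y)])
    tx,ty=round(d@x/.05,2),round(d@Y/.05,2);p=p+.05*(tx*x+ty*Y);print((tx,ty),end=" ")
    if yaw<81: yaw=min(81,yaw+4)
print(p)
E
```

```text
top 1 [257.1 166.4] [29.1 29.4] [0.5271 0.2165 0.079 ]
top 2 [290.2 173.1] [28.9 29.7] [0.5135 0.1422 0.079 ]
top 3 [250.5 199.7] [29.  29.7] [0.4523 0.2296 0.079 ]
top 4 [283.6 206.4] [28.9 30.1] [0.4388 0.1553 0.079 ]
scene 1 [367.1 175.7] [18.8 24.8] [0.527  0.2161 0.079 ]
scene 2 [348.7 193.3] [19.8 24.1] [0.5111 0.1425 0.079 ]
scene 3 [345.1 160.8] [17.9 23.8] [0.4523 0.2297 0.079 ]
scene 4 [326.9 178.2] [18.9 25.1] [0.4378 0.1552 0.079 ]
1 [0.527  0.2165 0.0785]
2 [0.5126 0.1416 0.0815]
3 [0.4523 0.2296 0.0791]
4 [0.4385 0.155  0.0797]
(np.float64(0.98), np.float64(-0.16)) (np.float64(0.97), np.float64(-0.16)) (np.float64(0.96), np.float64(-0.17)) (np.float64(0.95), np.float64(-0.17)) (np.float64(0.94), np.float64(-0.18)) (np.float64(0.93), np.float64(-0.18)) (np.float64(0.92), np.float64(-0.19)) (np.float64(0.9), np.float64(-0.2)) (np.float64(0.9), np.float64(-0.19)) (np.float64(0.89), np.float64(-0.21)) (np.float64(0.88), np.float64(-0.21)) (np.float64(0.86), np.float64(-0.21)) (np.float64(0.86), np.float64(-0.22)) (np.float64(0.85), np.float64(-0.22)) (np.float64(0.83), np.float64(-0.22)) (np.float64(0.83), np.float64(-0.23)) (np.float64(0.81), np.float64(-0.24)) (np.float64(0.8), np.float64(-0.26)) (np.float64(0.76), np.float64(-0.33)) (np.float64(0.73), np.float64(-0.37)) (np.float64(0.69), np.float64(-0.43)) (np.float64(0.65), np.float64(-0.47)) [0.48508061 0.18516212]
```

```bash
python3 -m pendant '[{"tx":0.98,"ty":-0.16,"spin":-1,"claw":1},{"tx":0.97,"ty":-0.16,"spin":-1,"claw":1},{"tx":0.96,"ty":-0.17,"spin":-1,"claw":1},{"tx":0.95,"ty":-0.17,"spin":-1,"claw":1},{"tx":0.94,"ty":-0.18,"spin":-1,"claw":1},{"tx":0.93,"ty":-0.18,"spin":-1,"claw":1},{"tx":0.92,"ty":-0.19,"spin":-1,"claw":1},{"tx":0.9,"ty":-0.2,"spin":-1,"claw":1},{"tx":0.9,"ty":-0.19,"spin":-1,"claw":1},{"tx":0.89,"ty":-0.21,"spin":-1,"claw":1}]' 10
```

```text
invalid input at $[0]: expected keys tx, ty, tz, spin, claw
```

```bash
python3 -m pendant '[{"tx":0.98,"ty":-0.16,"tz":0,"spin":-1,"claw":1},{"tx":0.97,"ty":-0.16,"tz":0,"spin":-1,"claw":1},{"tx":0.96,"ty":-0.17,"tz":0,"spin":-1,"claw":1},{"tx":0.95,"ty":-0.17,"tz":0,"spin":-1,"claw":1},{"tx":0.94,"ty":-0.18,"tz":0,"spin":-1,"claw":1},{"tx":0.93,"ty":-0.18,"tz":0,"spin":-1,"claw":1},{"tx":0.92,"ty":-0.19,"tz":0,"spin":-1,"claw":1},{"tx":0.9,"ty":-0.2,"tz":0,"spin":-1,"claw":1},{"tx":0.9,"ty":-0.19,"tz":0,"spin":-1,"claw":1},{"tx":0.89,"ty":-0.21,"tz":0,"spin":-1,"claw":1}]' 10
```

```text
time_s: 1.35
tool_pos: [0.5046, -0.306, 0.239]
tool_rot: [-180.0, 0.0, 55.1]
force: [0.1, -1.3, -0.7]
grip_width: 0.0018
grasp_force: 0.0
```

```bash
python3 -m pendant '[{"tx":0.88,"ty":-0.21,"tz":0,"spin":-1,"claw":1},{"tx":0.86,"ty":-0.21,"tz":0,"spin":-1,"claw":1},{"tx":0.86,"ty":-0.22,"tz":0,"spin":-1,"claw":1},{"tx":0.85,"ty":-0.22,"tz":0,"spin":-1,"claw":1},{"tx":0.83,"ty":-0.22,"tz":0,"spin":-1,"claw":1},{"tx":0.83,"ty":-0.23,"tz":0,"spin":-1,"claw":1},{"tx":0.81,"ty":-0.24,"tz":0,"spin":-0.25,"claw":1},{"tx":0.8,"ty":-0.26,"tz":0,"spin":0,"claw":1},{"tx":0.76,"ty":-0.33,"tz":0,"spin":0,"claw":1},{"tx":0.73,"ty":-0.37,"tz":0,"spin":0,"claw":1}]' 10
python3 - <<'E'
from h import *
cv2.imwrite("pics/w1.png",cams.read_camera("wrist")[:,:,::-1]);c=cams.camera_info("wrist");print(c)
o=env.get_obs();print(o['tool_pos'],o['tool_rot'],o['qpos'])
for p in ((.527,.2165,.0785),(.4523,.2296,.079),(.4385,.155,.079),(.513,.142,.079)):print(proj(c,p))
E
```

```text
time_s: 2.6
tool_pos: [0.5207, 0.1139, 0.2391]
tool_rot: [-180.0, 0.0, 80.0]
force: [0.1, -0.1, -0.8]
grip_width: 0.0009
grasp_force: 0.0
{'fx': 324.7087132679102, 'fy': 324.7087132679102, 'cx': 312.2939613641683, 'cy': 201.14716559698215, 'k1': -0.013113212593904364, 'rvec': array([-2.84625004,  0.23587534,  0.03591593]), 'tvec': array([-0.492307  ,  0.16153562,  0.44932406])}
[0.51832248 0.12098305 0.23952826] [-179.89494597   -0.18761467   80.47326729] [ 24.52997286   7.09282796 -43.28881738  98.58475761   4.77824603
  76.29035588 -29.20108085]
[302.975334    84.02670937]
[217.7022327  83.4022097]
[222.7229593  167.64228898]
[301.98527898 168.19281591]
```

View pics/w1.png

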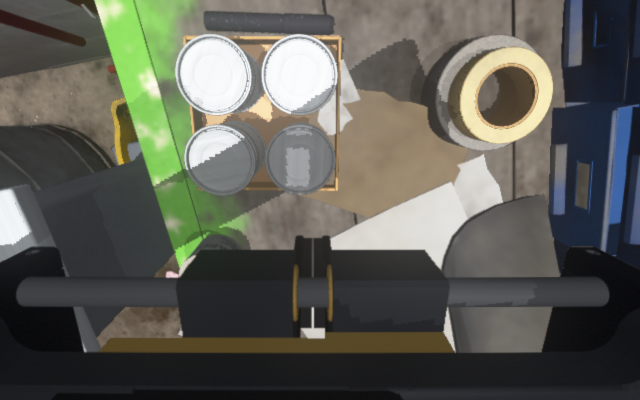

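The wrist view shows the lids at about (299,72), (215,75), (222,160) and (301,160), taken while the arm was still settling. I'll go over lid 2 and check the position there.

```bash
cat > t.py <<'E'
from h import *
import sys
C=np.array([.4826,.1857]);a=np.radians(80);X=np.array([np.cos(a),np.sin(a)]);Y=np.array([np.sin(a),-np.cos(a)])
def st():
    o=env.get_obs();d=o['tool_pos'][:2]-C
    return d@X*1e3,d@Y*1e3,o['tool_pos'][2]*1e3,o['force'],o['tool_rot'],o['time_s']
if __name__=="__main__":
    x,y,z,f,r,t=st();print("tray tx %.1f ty %.1f z %.2f mm"%(x,y,z),"F",f.round(2),"rot",r.round(2),"t %.2f"%t)
E
python3 -m pendant '[{"tx":0,"ty":0,"tz":0.9,"spin":0,"claw":1},{"tx":0,"ty":0,"tz":0.9,"spin":0,"claw":1},{"tx":0,"ty":0,"tz":0.3,"spin":0,"claw":1},{"tx":0,"ty":0,"tz":0,"spin":0,"claw":1}]' 10; python3 t.py
```

```text
time_s: 3.15
tool_pos: [0.521, 0.1125, 0.1341]
tool_rot: [-179.9, 0.0, 80.0]
force: [0.3, -0.5, 0.3]
grip_width: 0.0006
grasp_force: 0.0
tray tx -65.5 ty 50.5 z 134.12 mm F [ 0.29 -0.51  0.31] rot [-1.799e+02  1.000e-02  8.000e+01] t 3.15
```

```bash
python3 -m pendant '[{"tx":0.17,"ty":-0.25,"tz":0.3,"spin":0,"claw":1},{"tx":0,"ty":0,"tz":0.26,"spin":0,"claw":1},{"tx":0,"ty":0,"tz":0,"spin":0,"claw":1},{"tx":0,"ty":0,"tz":0,"spin":0,"claw":1}]' 10; python3 t.py; python3 - <<'E'
from h import *
c=cams.camera_info("wrist");im=cams.read_camera("wrist")[:,:,::-1].copy()
for p in ((.527,.2165,.0785),(.4523,.2296,.079),(.4385,.155,.079),(.513,.142,.079)):
    q=proj(c,p);print(q);cv2.circle(im,tuple(int(v) for v in q),3,(0,0,255),1)
o=env.get_obs()['tool_pos'];q=proj(c,[o[0],o[1],o[2]-.017]);print(q);cv2.circle(im,tuple(int(v) for v in q),3,(255,0,255),1)
cv2.imwrite("pics/w2.png",im)
E
```

```text
time_s: 3.65
tool_pos: [0.5109, 0.123, 0.1068]
tool_rot: [180.0, -0.0, 80.0]
force: [0.6, 0.4, 0.5]
grip_width: 0.0007
grasp_force: 0.0
tray tx -56.8 ty 38.8 z 106.83 mm F [0.65 0.36 0.47] rot [179.97  -0.    79.99] t 3.65
[308.88059848  68.45522564]
[156.31758893  68.80455569]
[173.27448363 213.43616957]
[307.68744723 213.25498938]
[310.05182938 252.8144056 ]
```

View pics/w2.png

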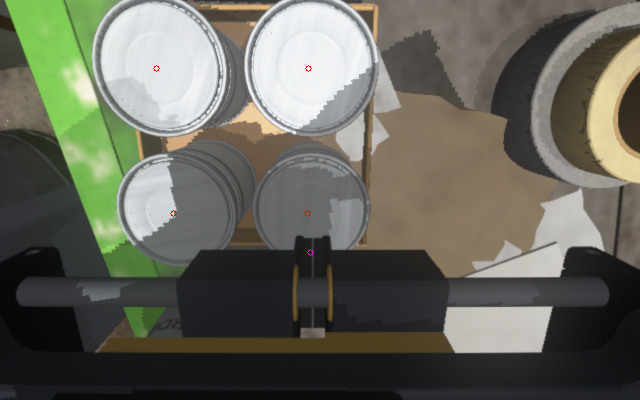

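The projected lid centres (red) fall on the imaged centres at (308,68), (156,69), (173,213) and (308,213). The fingertips are at (310,253), over the outer edge of lid 2. Now I'll press.

```bash
python3 -m pendant '[{"tx":0,"ty":0,"tz":0.18,"spin":0,"claw":1},{"tx":0,"ty":0,"tz":0,"spin":0,"claw":1}]' 10 >/dev/null; python3 t.py; python3 -m pendant '[{"tx":0,"ty":0,"tz":0.04,"spin":0,"claw":1}]' >/dev/null; python3 t.py;python3 -m pendant '[{"tx":0,"ty":0,"tz":0.04,"spin":0,"claw":1}]' >/dev/null; python3 t.py
```

```text
tray tx -57.0 ty 38.3 z 97.04 mm F [-0.39 -0.13  0.  ] rot [-1.7997e+02  1.0000e-02  7.9990e+01] t 3.95
tray tx -57.0 ty 38.4 z 95.83 mm F [-0.69 -0.66  6.14] rot [-1.7999e+02  4.0000e-02  7.9990e+01] t 4.08
tray tx -56.9 ty 38.7 z 94.42 mm F [-3.34 -1.26 13.34] rot [1.7997e+02 3.0000e-02 7.9990e+01] t 4.20
```

```bash
python3 -m pendant '[{"tx":0,"ty":0,"tz":0,"spin":0,"claw":1}]' >/dev/null; python3 t.py; python3 -m pendant '[{"tx":0,"ty":0,"tz":-0.1,"spin":0,"claw":1},{"tx":0,"ty":0,"tz":0,"spin":0,"claw":1}]' >/dev/null; python3 t.py; python3 -m pendant '[{"tx":0,"ty":0,"tz":0.04,"spin":0,"claw":1}]' >/dev/null; python3 t.py;python3 -m pendant '[{"tx":0,"ty":0,"tz":0.04,"spin":0,"claw":1}]' >/dev/null; python3 t.py
```

```text
tray tx -56.8 ty 38.7 z 94.50 mm F [-2.11 -1.5   8.1 ] rot [1.7997e+02 4.0000e-02 7.9990e+01] t 4.33
tray tx -56.6 ty 38.5 z 98.79 mm F [-0.06  0.47  0.05] rot [ 1.7997e+02 -1.0000e-02  8.0000e+01] t 4.58
tray tx -56.8 ty 38.3 z 96.35 mm F [ 0.57 -0.57 -0.12] rot [180.   0.  80.] t 4.70
tray tx -56.8 ty 38.3 z 94.40 mm F [-3.37 -0.47 11.87] rot [-1.7998e+02  1.0000e-02  8.0000e+01] t 4.83
```

```bash
for i in 1; do python3 -m pendant '[{"tx":0,"ty":0,"tz":0,"spin":0,"claw":1},{"tx":0,"ty":0,"tz":0,"spin":0,"claw":1}]' >/dev/null; python3 t.py; done; python3 -m pendant '[{"tx":0,"ty":0,"tz":-0.02,"spin":0,"claw":1},{"tx":0,"ty":0,"tz":0,"spin":0,"claw":1}]' >/dev/null; python3 t.py;  python3 -m pendant '[{"tx":0,"ty":0,"tz":-0.02,"spin":0,"claw":1},{"tx":0,"ty":0,"tz":0,"spin":0,"claw":1}]' >/dev/null; python3 t.py
```

```text
tray tx -56.8 ty 38.3 z 94.63 mm F [-1.    0.13  4.82] rot [-1.7998e+02  2.0000e-02  8.0000e+01] t 5.08
tray tx -56.8 ty 38.3 z 95.28 mm F [-0.85  0.4  -0.18] rot [-180.   -0.   80.] t 5.33
tray tx -56.8 ty 38.4 z 96.50 mm F [-0.14 -0.35 -0.47] rot [180.  -0.  80.] t 5.58
```

```bash
python3 -m pendant '[{"tx":0,"ty":0,"tz":-0.1,"spin":0,"claw":1},{"tx":0.76,"ty":0,"tz":0,"spin":0,"claw":1},{"tx":0,"ty":0,"tz":0.06,"spin":0,"claw":1},{"tx":0,"ty":0,"tz":0,"spin":0,"claw":1}]' >/dev/null; python3 t.py; for i in 1; do python3 -m pendant '[{"tx":0,"ty":0,"tz":0.02,"spin":0,"claw":1},{"tx":0,"ty":0,"tz":0,"spin":0,"claw":1}]' >/dev/null; python3 t.py; python3 -m pendant '[{"tx":0,"ty":0,"tz":0.02,"spin":0,"claw":1},{"tx":0,"ty":0,"tz":0,"spin":0,"claw":1}]' >/dev/null; python3 t.py; python3 -m pendant '[{"tx":0,"ty":0,"tz":0.02,"spin":0,"claw":1},{"tx":0,"ty":0,"tz":0,"spin":0,"claw":1}]' >/dev/null; python3 t.py; done
```

```text
tray tx -19.2 ty 38.2 z 98.29 mm F [-0.6  -0.07 -0.36] rot [-1.7996e+02  5.0000e-02  8.0020e+01] t 6.08
tray tx -19.7 ty 38.6 z 97.53 mm F [ 0.07 -1.46  0.17] rot [1.800e+02 4.000e-02 7.993e+01] t 6.33
tray tx -19.2 ty 38.6 z 96.54 mm F [-0.68 -0.72  0.75] rot [1.7999e+02 3.0000e-02 7.9970e+01] t 6.58
tray tx -19.0 ty 38.7 z 95.62 mm F [ 0.02 -1.72  2.73] rot [1.7997e+02 2.0000e-02 7.9990e+01] t 6.83
```

```bash
python3 -m pendant '[{"tx":0,"ty":0,"tz":0.02,"spin":0,"claw":1},{"tx":0,"ty":0,"tz":0,"spin":0,"claw":1}]' >/dev/null; python3 t.py; python3 -m pendant '[{"tx":0,"ty":0,"tz":0,"spin":0,"claw":1}]' >/dev/null; python3 t.py; python3 -m pendant '[{"tx":0,"ty":0,"tz":0.02,"spin":0,"claw":1},{"tx":0,"ty":0,"tz":0,"spin":0,"claw":1}]' >/dev/null; python3 t.py; 
```

```text
tray tx -18.9 ty 38.7 z 94.86 mm F [-0.81 -2.03  3.56] rot [1.7997e+02 2.0000e-02 8.0000e+01] t 7.08
tray tx -18.9 ty 38.6 z 94.81 mm F [-1.58 -2.72  5.47] rot [1.7997e+02 2.0000e-02 8.0000e+01] t 7.20
tray tx -18.9 ty 38.6 z 93.93 mm F [-1.36 -1.54  6.5 ] rot [1.7998e+02 3.0000e-02 7.9990e+01] t 7.45
```

```bash
python3 -m pendant '[{"tx":0,"ty":0,"tz":0,"spin":0,"claw":1}]' >/dev/null; python3 t.py;python3 -m pendant '[{"tx":0,"ty":0,"tz":-0.16,"spin":0,"claw":1},{"tx":-0.76,"ty":0,"tz":0,"spin":0,"claw":1},{"tx":0,"ty":0,"tz":0.06,"spin":0,"claw":1},{"tx":0,"ty":0,"tz":0,"spin":0,"claw":1}]' >/dev/null; python3 t.py; for i in 1; do python3 -m pendant '[{"tx":0,"ty":0,"tz":0.02,"spin":0,"claw":1},{"tx":0,"ty":0,"tz":0,"spin":0,"claw":1}]' >/dev/null; python3 t.py; python3 -m pendant '[{"tx":0,"ty":0,"tz":0.02,"spin":0,"claw":1},{"tx":0,"ty":0,"tz":0,"spin":0,"claw":1}]' >/dev/null; python3 t.py; python3 -m pendant '[{"tx":0,"ty":0,"tz":0.02,"spin":0,"claw":1},{"tx":0,"ty":0,"tz":0,"spin":0,"claw":1}]' >/dev/null; python3 t.py; done
```

```text
tray tx -18.9 ty 38.5 z 93.90 mm F [-0.27 -2.38  6.28] rot [1.7998e+02 3.0000e-02 7.9990e+01] t 7.58
tray tx -56.3 ty 38.0 z 98.31 mm F [0.01 0.31 0.05] rot [-1.7997e+02 -4.0000e-02  8.0000e+01] t 8.07
tray tx -55.9 ty 38.1 z 97.45 mm F [ 0.72 -0.68 -0.2 ] rot [-1.7998e+02 -2.0000e-02  8.0080e+01] t 8.32
tray tx -56.6 ty 38.3 z 96.43 mm F [-0.25 -0.38  0.44] rot [-179.99   -0.     80.02] t 8.57
tray tx -56.8 ty 38.3 z 95.42 mm F [ 0.23 -0.66  0.08] rot [-1.7999e+02  1.0000e-02  8.0000e+01] t 8.82
```

```bash
python3 -m pendant '[{"tx":0,"ty":0,"tz":0.02,"spin":0,"claw":1},{"tx":0,"ty":0,"tz":0,"spin":0,"claw":1}]' >/dev/null; python3 t.py;  python3 -m pendant '[{"tx":0,"ty":0,"tz":0.02,"spin":0,"claw":1},{"tx":0,"ty":0,"tz":0,"spin":0,"claw":1}]' >/dev/null; python3 t.py; python3 -m pendant '[{"tx":0,"ty":0,"tz":0,"spin":0,"claw":1}]' >/dev/null; python3 t.py; 
```

```text
tray tx -56.8 ty 38.4 z 94.48 mm F [ 1.51  0.18 -0.06] rot [1.8e+02 1.0e-02 8.0e+01] t 9.07
tray tx -56.8 ty 38.5 z 93.95 mm F [-1.21 -0.07  3.51] rot [1.7998e+02 2.0000e-02 8.0000e+01] t 9.32
tray tx -56.8 ty 38.5 z 93.90 mm F [-1.59 -0.75  5.44] rot [1.7998e+02 1.0000e-02 8.0000e+01] t 9.45
```

Lid 2 has been sinking: its outer edge started at about 96 mm and is now about 94 mm. A firm lid wouldn't do that, so I'll press it at the centre.

```bash
python3 -m pendant '[{"tx":0,"ty":0,"tz":-0.14,"spin":0,"claw":1},{"tx":0.37,"ty":0,"tz":0,"spin":0,"claw":1},{"tx":0,"ty":0,"tz":0.1,"spin":0,"claw":1},{"tx":0,"ty":0,"tz":0.02,"spin":0,"claw":1},{"tx":0,"ty":0,"tz":0,"spin":0,"claw":1}]' >/dev/null; python3 t.py; for i in 1; do python3 -m pendant '[{"tx":0,"ty":0,"tz":0.02,"spin":0,"claw":1},{"tx":0,"ty":0,"tz":0,"spin":0,"claw":1}]' >/dev/null; python3 t.py; python3 -m pendant '[{"tx":0,"ty":0,"tz":0.02,"spin":0,"claw":1},{"tx":0,"ty":0,"tz":0,"spin":0,"claw":1}]' >/dev/null; python3 t.py; python3 -m pendant '[{"tx":0,"ty":0,"tz":0.02,"spin":0,"claw":1},{"tx":0,"ty":0,"tz":0,"spin":0,"claw":1}]' >/dev/null; python3 t.py; done
```

```text
tray tx -38.6 ty 38.2 z 94.39 mm F [-0.76  0.96  1.31] rot [-1.7997e+02  1.0000e-02  7.9990e+01] t 10.07
tray tx -38.6 ty 38.3 z 93.84 mm F [-2.05  0.89  4.33] rot [-1.7999e+02  3.0000e-02  7.9980e+01] t 10.32
tray tx -38.6 ty 38.3 z 93.43 mm F [-3.54  0.49  9.25] rot [-1.7999e+02  6.0000e-02  7.9980e+01] t 10.57
tray tx -38.5 ty 38.3 z 93.37 mm F [-6.78 -1.39 16.47] rot [-1.800e+02  9.000e-02  7.998e+01] t 10.82
```

```bash
python3 -m pendant '[{"tx":0,"ty":0,"tz":0.03,"spin":0,"claw":1},{"tx":0,"ty":0,"tz":0,"spin":0,"claw":1},{"tx":0,"ty":0,"tz":0,"spin":0,"claw":1}]' >/dev/null; python3 t.py; python3 -m pendant '[{"tx":0,"ty":0,"tz":0.02,"spin":0,"claw":1},{"tx":0,"ty":0,"tz":0,"spin":0,"claw":1},{"tx":0,"ty":0,"tz":0,"spin":0,"claw":1}]' >/dev/null; python3 t.py
```

```text
tray tx -38.5 ty 38.4 z 93.33 mm F [-10.07  -2.14  26.73] rot [1.7999e+02 1.5000e-01 7.9980e+01] t 11.20
tray tx -38.5 ty 38.4 z 93.28 mm F [-12.81  -3.09  33.84] rot [179.98   0.18  79.98] t 11.57
```

```bash
python3 -m pendant '[{"tx":0,"ty":0,"tz":-0.22,"spin":0,"claw":1},{"tx":0,"ty":0.36,"tz":0,"spin":0,"claw":1},{"tx":0,"ty":0,"tz":0.06,"spin":0,"claw":1},{"tx":0,"ty":0,"tz":0.06,"spin":0,"claw":1},{"tx":0,"ty":0,"tz":0.02,"spin":0,"claw":1},{"tx":0,"ty":0,"tz":0,"spin":0,"claw":1},{"tx":0,"ty":0,"tz":0,"spin":0,"claw":1}]' >/dev/null; python3 t.py; python3 -m pendant '[{"tx":0,"ty":0,"tz":-0.12,"spin":0,"claw":1},{"tx":0,"ty":-0.72,"tz":0,"spin":0,"claw":1},{"tx":0,"ty":0,"tz":0.06,"spin":0,"claw":1},{"tx":0,"ty":0,"tz":0.06,"spin":0,"claw":1},{"tx":0,"ty":0,"tz":0,"spin":0,"claw":1},{"tx":0,"ty":0,"tz":0,"spin":0,"claw":1}]' >/dev/null; python3 t.py; python3 -m pendant '[{"tx":0,"ty":0,"tz":-0.12,"spin":0,"claw":1},{"tx":0.38,"ty":0.36,"tz":0,"spin":0,"claw":1},{"tx":0,"ty":0,"tz":0.06,"spin":0,"claw":1},{"tx":0,"ty":0,"tz":0.06,"spin":0,"claw":1},{"tx":0,"ty":0,"tz":0,"spin":0,"claw":1},{"tx":0,"ty":0,"tz":0,"spin":0,"claw":1}]' >/dev/null; python3 t.py; python3 -m pendant '[{"tx":0,"ty":0,"tz":-0.12,"spin":0,"claw":1},{"tx":-0.76,"ty":0,"tz":0,"spin":0,"claw":1},{"tx":0,"ty":0,"tz":0.06,"spin":0,"claw":1},{"tx":0,"ty":0,"tz":0.06,"spin":0,"claw":1},{"tx":0,"ty":0,"tz":0,"spin":0,"claw":1},{"tx":0,"ty":0,"tz":0,"spin":0,"claw":1}]' >/dev/null; python3 t.py
```

```text
tray tx -38.7 ty 55.7 z 93.47 mm F [-2.08 -1.61  7.85] rot [-1.7996e+02  9.0000e-02  8.0020e+01] t 12.45
tray tx -38.4 ty 20.6 z 93.47 mm F [-4.45 -0.97  6.93] rot [-1.7994e+02  2.0000e-02  7.9970e+01] t 13.20
tray tx -19.4 ty 38.3 z 93.49 mm F [-0.41  0.62  4.84] rot [1.7997e+02 1.0000e-02 7.9990e+01] t 13.95
tray tx -57.4 ty 38.5 z 93.45 mm F [-0.99 -2.96  5.07] rot [1.7999e+02 9.0000e-02 8.0050e+01] t 14.70
```

```bash
python3 -m pendant '[{"tx":0,"ty":0,"tz":-0.24,"spin":0,"claw":1},{"tx":0.76,"ty":0,"tz":0,"spin":0,"claw":1},{"tx":0.76,"ty":0,"tz":0,"spin":0,"claw":1},{"tx":0,"ty":0,"tz":0.06,"spin":0,"claw":1},{"tx":0,"ty":0,"tz":0.06,"spin":0,"claw":1},{"tx":0,"ty":0,"tz":0,"spin":0,"claw":1}]' >/dev/null; python3 t.py; for i in 1; do python3 -m pendant '[{"tx":0,"ty":0,"tz":0.02,"spin":0,"claw":1},{"tx":0,"ty":0,"tz":0,"spin":0,"claw":1}]' >/dev/null; python3 t.py; python3 -m pendant '[{"tx":0,"ty":0,"tz":0.02,"spin":0,"claw":1},{"tx":0,"ty":0,"tz":0,"spin":0,"claw":1}]' >/dev/null; python3 t.py; python3 -m pendant '[{"tx":0,"ty":0,"tz":0.02,"spin":0,"claw":1},{"tx":0,"ty":0,"tz":0,"spin":0,"claw":1}]' >/dev/null; python3 t.py;  done
```

```text
tray tx 17.4 ty 38.4 z 98.61 mm F [0.26 0.31 0.49] rot [-1.7996e+02  6.0000e-02  7.9920e+01] t 15.45
tray tx 18.1 ty 38.5 z 98.03 mm F [ 0.61  0.42 -0.37] rot [1.7999e+02 2.0000e-02 7.9950e+01] t 15.70
tray tx 18.6 ty 38.3 z 96.96 mm F [0.59 0.24 0.46] rot [-1.800e+02  1.000e-02  7.999e+01] t 15.95
tray tx 18.7 ty 38.3 z 95.89 mm F [-0.08  1.01 -0.31] rot [-1.7999e+02  1.0000e-02  8.0000e+01] t 16.20
```

```bash
python3 -m pendant '[{"tx":0,"ty":0,"tz":0.02,"spin":0,"claw":1},{"tx":0,"ty":0,"tz":0,"spin":0,"claw":1}]' >/dev/null; python3 t.py; python3 -m pendant '[{"tx":0,"ty":0,"tz":0.02,"spin":0,"claw":1},{"tx":0,"ty":0,"tz":0,"spin":0,"claw":1}]' >/dev/null; python3 t.py
```

```text
tray tx 18.8 ty 38.4 z 95.16 mm F [-0.94  0.11  1.68] rot [179.99  -0.    80.  ] t 16.45
tray tx 18.8 ty 38.4 z 95.06 mm F [-1.84 -1.05  7.91] rot [1.7998e+02 3.0000e-02 8.0000e+01] t 16.70
```

Lid 1 is firm at 78.1 mm, and lid 2 is now firm and level at 76.4 mm, having sunk about 3 mm. So lid 2 was the loose one. I'm going back to hold it down.

```bash
python3 -m pendant '[{"tx":0,"ty":0,"tz":-0.2,"spin":0,"claw":1},{"tx":-0.57,"ty":0,"tz":0,"spin":0,"claw":1},{"tx":-0.57,"ty":0,"tz":0,"spin":0,"claw":1},{"tx":0,"ty":0,"tz":0.12,"spin":0,"claw":1},{"tx":0,"ty":0,"tz":0.06,"spin":0,"claw":1},{"tx":0,"ty":0,"tz":0.04,"spin":0,"claw":1},{"tx":0,"ty":0,"tz":0.02,"spin":0,"claw":1},{"tx":0,"ty":0,"tz":0.02,"spin":0,"claw":1},{"tx":0,"ty":0,"tz":0,"spin":0,"claw":1}]' >/dev/null; python3 t.py; python3 -m pendant '[{"tx":0,"ty":0,"tz":0.02,"spin":0,"claw":1},{"tx":0,"ty":0,"tz":0,"spin":0,"claw":1},{"tx":0,"ty":0,"tz":0,"spin":0,"claw":1},{"tx":0,"ty":0,"tz":0,"spin":0,"claw":1},{"tx":0,"ty":0,"tz":0,"spin":0,"claw":1}]' >/dev/null; python3 t.py
```

```text
tray tx -37.0 ty 38.0 z 93.38 mm F [-8.09 -2.74 17.98] rot [-1.7999e+02  7.0000e-02  8.0100e+01] t 17.82
tray tx -37.0 ty 38.1 z 93.30 mm F [-9.   -3.81 25.3 ] rot [-1.7999e+02  1.1000e-01  8.0100e+01] t 18.45
```

```bash
python3 -c "
from cell import env
print(env.sign_off())"
```

```text
the job is handed in; nothing more can be done
None
```

The far right lid (lid_2) was the one that rocked; it is now pressed home at about 76.4 mm and level, and the shut fingertips are holding it down with about 25 N (I pressed lid_1 to compare and it was firm, but did not press lid_3 or lid_4).

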